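# Rack the clay pattern rollers by length

## Task

Put the four clay pattern rollers back in their tapering rack in order of length, the longest at the wide end and the shortest at the narrow end, each lying level with its two spindles down in its own pair of notches. Let go of them all, and leave the plaques and the roll of tape beside the work where they are.

Things in the scene. Friction and masses are not known exactly. Their poses are not given: they have to be found in the camera images.
- roller_longest: Longest of four pale wooden clay-pattern rollers: fluted barrel 134 mm long, 32 mm thick, with a round spindle 12 mm thick and 22 mm long at each end (178 mm overall). Starts lying on the table, axis 16 mm up; the flutes stop it rolling. Origin on the axis at mid-length, x along the axis; both ends alike.
- roller_second: Second longest of four pale wooden clay-pattern rollers: fluted barrel 106 mm long, 32 mm thick, with a round spindle 12 mm thick and 22 mm long at each end (150 mm overall). Starts lying on the table, axis 16 mm up; the flutes stop it rolling. Origin on the axis at mid-length, x along the axis; both ends alike.
- roller_third: Third longest of four pale wooden clay-pattern rollers: fluted barrel 78 mm long, 32 mm thick, with a round spindle 12 mm thick and 22 mm long at each end (122 mm overall). Starts lying on the table, axis 16 mm up; the flutes stop it rolling. Origin on the axis at mid-length, x along the axis; both ends alike.
- roller_shortest: Shortest of four pale wooden clay-pattern rollers: fluted barrel 50 mm long, 32 mm thick, with a round spindle 12 mm thick and 22 mm long at each end (94 mm overall). Starts lying on the table, axis 16 mm up; the flutes stop it rolling. Origin on the axis at mid-length, x along the axis; both ends alike.
- roller_rack: Fixed wooden rack: two cheeks 292 long, 10 thick, 60 mm high, converging. Origin on table mid-rack; y towards the wide end, x across, along seated rollers. V notch pairs (28 wide, 22 deep) at x=0, y=+120,+40,-40,-120 mm, cheeks there 150,122,94,66 mm apart: 16 more than the barrel that belongs. Seated axis 50 mm above table. Cross dowels, tops at 27 mm. Any yaw. A too-short roller drops through.
- star_plaque: Loose grey star-shaped clay plaque, 140 x 142 x 8 mm, a bystander. Origin at the centre of its underside.
- fish_plaque: Loose small grey fish-shaped clay plaque, 40 x 75 x 9 mm, a bystander. Origin at the centre of its underside.
- masking_tape: Loose roll of masking tape lying flat, 98 mm across and 25 mm high, a bystander. Origin at the centre of its underside.

How it is judged:
By the outcome, as a careful person would: the job done as asked, in the order asked, and still so for the second after the job is handed in, with the robot touching nothing.
It also fails if it takes over 104 s, if anything falls off the work surface, if the arm or the gripper's body presses on something with over 40 N, if the wrist force passes 120 N, or if a joint passes its speed limit or range.

## Robot

A 7-joint arm with a two-finger parallel gripper is mounted at the origin on a cart in front of the work surface, level with it; the furniture and walls round the work are solid. World frame = base frame: x ahead of the robot, y to its left, z up, the work surface at z = 0. Lengths are in m, angles in rad, forces in N, time in s.
With the tool pointing down it reaches from about 0.375 to 0.925 m from the base axis. Payload 3.1 kg.
Tool frame: the origin (TCP) lies at the very end of the fingers, on their centre line; the grasp point (between the pads) lies 19 mm behind it (manip.hold_point_z is the distance from the TCP to the grasp point, in m); z points along the fingers, y is the line along which they close (so a half turn about z gives the same grasp; the last joint's range is limited). The gripper opens to 85 mm and grips with 20 to 120 N. Pads are 22 mm wide; open, the fingers measure 114 mm over their backs; the gripper's body (76 mm by 85 mm) begins 54 mm behind the grasp point. The pads swing forward as they close: fully open they stand 13 mm farther back than shut.
Start: joints at [-1.368, 0.383, 0.044, 1.598, -0.018, 1.161, -0.05], TCP at [0.193, 0.621, 0.231] pointing down, gripper open.
Joint ranges: [-2.61, 2.61], [-0.41, 2.15], [-1.48, 1.57], [0, 2.5], [-1.57, 4.71], [0.05, 1.97], [-2.85, 2.85]. Speed limits (rad/s): [2.79, 2.79, 3.14, 3.14, 3.14, 3.14, 3.14].

## Interface

Orientations are given as a rotation vector (axis times angle).
In Python, from bench import get_state, cams, manip gives the robot as it stands.
- The arm moves only by the shell command python3 -m handwheel 'ROWS' [FORCE]. ROWS is a JSON object of lists of equal length, an entry for each row: "linear": the shift along the world's x, y, z in cm, a list of three; "turn": the turn, a rotation vector about the world's x, y, z in rad, a list of three; "fingers": the opening, from 0 (shut) to 1 (fully open). In form: {"linear": [[x, y, z], ...], "turn": [[ax, ay, az], ...], "fingers": [fingers, ...]}. A call has 1 to 8 rows; each row shifts and turns the commanded pose from where the row before left it; what a row does not reach is not made up. A row lasts 1/8 s, in which the tool goes at most 62.5 mm and 10.7 degrees, less where a joint would pass 70% of its speed; a pose out of reach is approached as far as the arm can. A call is refused whole if a number of a shift passes 6.25 or a number of a turn 0.188, either way. A call with a gripper value outside its range is refused whole. The fingers move at their own pace and stop on an object; FORCE is the grip in N (left out, the last holds). Time passes only in rows, so rows that do not move let the fingers close. It gives the time, the measured TCP pose, the force, the opening and the grip force at its end, in the units of the state.
- get_state(): the state, without advancing time (a new reading comes with each control period).
- cams.get_image(name): name is "side" or "top" or "wrist"; returns a dict with "img" (420x560x3 uint8, blue, green, red), "fx", "fy", "cx", "cy" (pixels), "position" and "attitude" of the camera in the world. Camera axes: x right, y down, z forward; pixel columns grow to the right and rows downward; lengths in m; the calibration is good to about 2 mm. The wrist camera is an equidistant fisheye: a pixel r from the principal point sees the ray r / f radians off the axis. A picture is of the moment at which its call begins. There is no depth.
- manip.close_job(): hands the job in; it is judged then, once.
The state is a dict: "t": time; "joint_pos": joint angles; "qd": joint speeds; "joint_efforts": joint torques, N m; "tool_pos": TCP position; "tcp_rot": TCP orientation; "ft_force": force on the tool from outside, world axes, zero at the start; "moment": the same for the moment, N m; "opening": finger opening in m; "gripper_force": force on a finger pad.
Only numpy, scipy, OpenCV 4.12 (cv2) and the standard library are available. Lean on these libraries where they do the work, as an engineer would, in place of code of your own. Each camera call takes 0.05 s, during which the arm holds its last target. There are 200 camera calls.

## Working session

There is one attempt and no reset: what is moved stays moved. The work goes in short steps, Python scripts to look and compute and a shell command to move; the robot and the scene stay as the last step left them, time stands still between calls to the robot, and variables do not carry over. Pictures are saved under pics/ and viewed, at most 14 in all, crops included, and the job is handed in when it is done.

```bash
mkdir -p pics; ls
python3 - <<'E'
from bench import get_state,cams,manip
import cv2
s=get_state();print({k:s[k] for k in('t','tool_pos','tcp_rot','opening','ft_force')},manip.hold_point_z)
for n in('top','side'):
    c=cams.get_image(n);cv2.imwrite(f'pics/{n}0.png',c['img']);print(n,{k:c[k] for k in c if k!='img'})
E
```

```text
pics
{'t': 0.0, 'tool_pos': array([0.19231333, 0.61990097, 0.22985876]), 'tcp_rot': array([-0.4705532 , -3.10591561,  0.00418099]), 'opening': 0.0853904235282487, 'ft_force': array([-0.19691521, -0.2431394 ,  0.40611209])} 0.0187
top {'fx': 446.0154158914601, 'fy': 446.0154158914601, 'cx': 281.9375084922889, 'cy': 203.2425915957093, 'position': array([ 0.49446555, -0.01113835,  1.17619455]), 'attitude': array([-2.18604065,  2.19411852, -0.03142097])}
side {'fx': 496.89620697223137, 'fy': 496.89620697223137, 'cx': 282.0612096870831, 'cy': 208.32898930875757, 'position': array([ 0.45015389, -1.1388598 ,  0.96548218]), 'attitude': array([-2.25556019,  0.04703189, -0.04883479])}
```

View pics/top0.png

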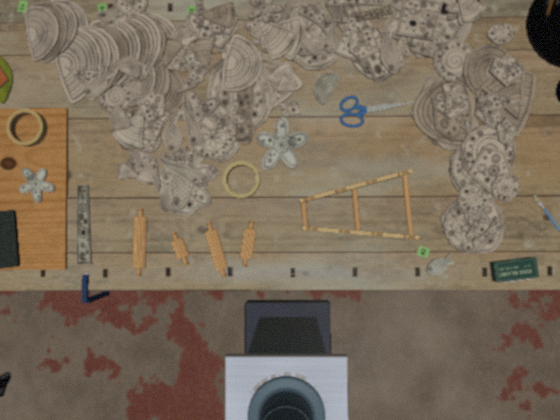

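View pics/side0.png

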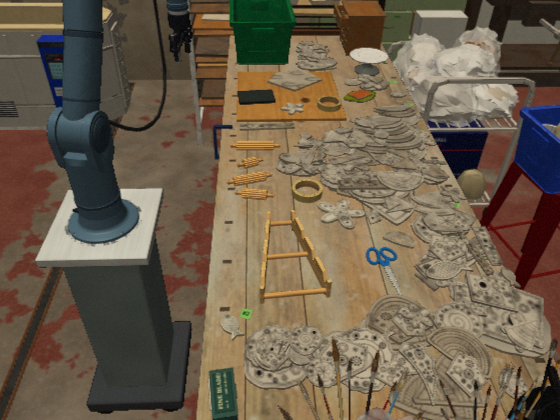

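The top view shows the four rollers at about (139,241), (180,248), (217,249) and (248,244). The rack has its narrow end at (305,215) and its wide end at (410,205). The tape is at (241,179) and the star at (281,145). The side view agrees. Next I'll measure them by colour.

```bash
cat > h.py <<'E'
import cv2,numpy as np
from scipy.spatial.transform import Rotation as R
def ray(c,uv):
    uv=np.atleast_2d(uv);d=np.c_[(uv[:,0]-c['cx'])/c['fx'],(uv[:,1]-c['cy'])/c['fy'],np.ones(len(uv))]
    return d@R.from_rotvec(c['attitude']).as_matrix().T
def plane(c,uv,z):
    d=ray(c,uv);return c['position']+d*((z-c['position'][2])/d[:,2])[:,None]
def mask(img):
    h=cv2.cvtColor(img,cv2.COLOR_BGR2HSV);return cv2.inRange(h,(8,95,120),(22,255,255))
def blobs(c,z,box,amin=60):
    m=mask(c['img']);b=np.zeros_like(m);x0,y0,x1,y1=box;b[y0:y1,x0:x1]=m[y0:y1,x0:x1]
    out=[]
    for k in cv2.findContours(b,cv2.RETR_EXTERNAL,cv2.CHAIN_APPROX_NONE)[0]:
        if cv2.contourArea(k)<amin: continue
        m1=np.zeros_like(m);cv2.drawContours(m1,[k],-1,255,-1);v,u=np.nonzero(m1)
        P=plane(c,np.c_[u,v],z)[:,:2];ce=P.mean(0);a=np.linalg.svd(P-ce,full_matrices=False)[2][0]
        if a[0]<0:a=-a
        t=(P-ce)@a;n=(P-ce)@[-a[1],a[0]]
        out.append((ce+a*(t.max()+t.min())/2,np.degrees(np.arctan2(a[1],a[0])),np.ptp(t),np.ptp(n),len(u)))
    return out,b
E
python3 - <<'E'
from h import *;from bench import cams
ims=[]
for n,box,z in(('top',(115,190,430,285),.016),('side',(222,130,340,310),.016)):
    c=cams.get_image(n);o,b=blobs(c,z,box)
    print(n);[print(np.round(x[0],4),*np.round(x[1:],3)) for x in o]
    i=c['img'].copy();i[b>0]=(0,255,0);x0,y0,x1,y1=box
    ims.append((cv2.resize(np.vstack([c['img'][y0:y1,x0:x1],i[y0:y1,x0:x1]]) if n=='top' else np.hstack([c['img'][y0:y1,x0:x1],i[y0:y1,x0:x1]]),None,fx=2.5,fy=2.5,interpolation=cv2.INTER_CUBIC)))
    cv2.imwrite(f'pics/{n}1.png',ims[-1])
E
```

```text
top
[0.4309 0.275 ] 23.38 0.094 0.033 328.0
[0.4289 0.1803] 16.527 0.147 0.034 582.0
[0.4447 0.0978] -9.073 0.121 0.035 456.0
[0.4481 0.3815] -1.008 0.177 0.037 765.0
[ 0.5184 -0.3152] -4.071 0.125 0.08 368.0
[ 0.5153 -0.1853] 15.319 0.134 0.117 363.0
[ 0.5433 -0.0824] -33.173 0.147 0.114 348.0
side
[ 0.4029 -0.3168] 74.941 0.092 0.053 340.0
[ 0.6695 -0.1158] 85.972 0.15 0.039 278.0
[0.5063 0.0656] -85.049 0.873 0.41 10534.0
```

View pics/top1.png

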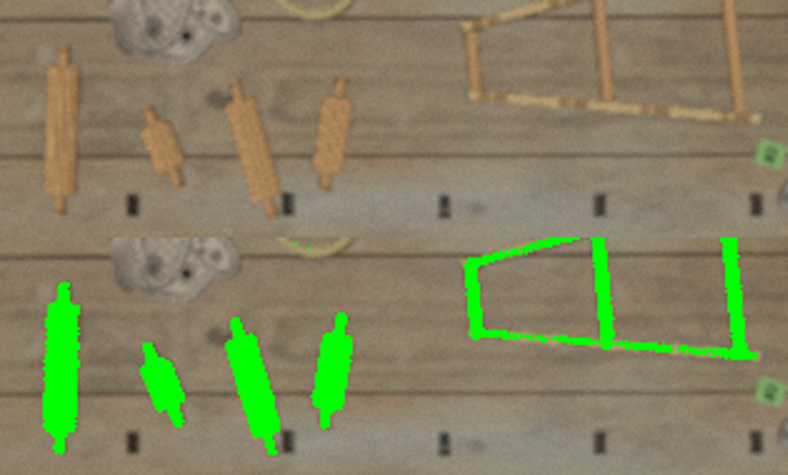

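The mask is clean and each roller's measured length matches its specification. Next I'll take the rack corners and notches, at 60 mm height.

Run:
```python
from h import *;from bench import cams
c=cams.get_image('top')
i=c['img'][160:250,290:430];cv2.imwrite('pics/rack.png',cv2.resize(i,None,fx=5.6,fy=5.6,interpolation=cv2.INTER_CUBIC))
c=cams.get_image('side')
i=c['img'][205:305,250:340];cv2.imwrite('pics/racks.png',cv2.resize(i,None,fx=6,fy=6,interpolation=cv2.INTER_CUBIC))
```

```text
(no output)
```

View pics/rack.png

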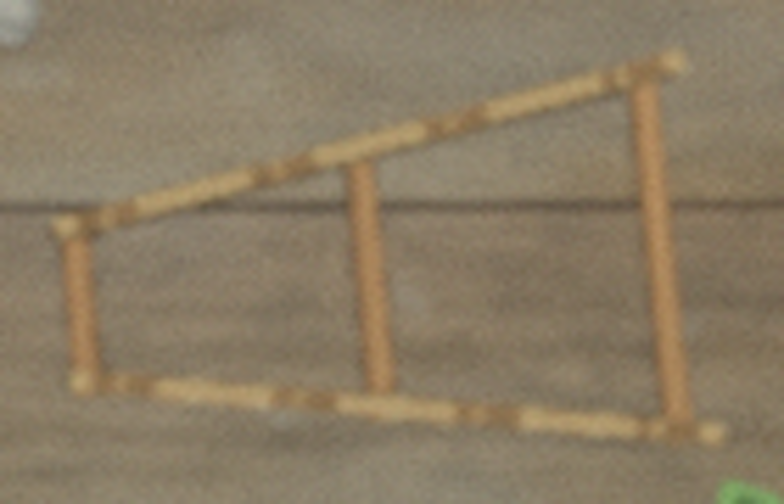

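View pics/racks.png

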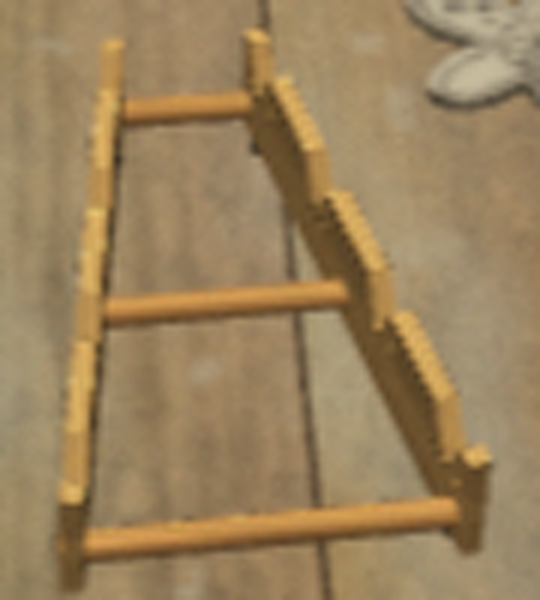

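The top crop shows the notches along the upper cheek at (112,213), (285,168), (457,121) and (632,74). Along the lower cheek they are at (130,383), (305,399), (488,413) and (672,428). The side crop confirms a V in every cheek and a clear rack.

Run:
```python
from h import *;from bench import cams
c=cams.get_image('top')
uv=np.array([(112,213),(285,168),(457,121),(632,74),(130,383),(305,399),(488,413),(672,428)])/5.6-.41+[290,160]
P=plane(c,uv,.049)[:,:2]
# narrow..wide; upper cheek = larger world x.
y=np.array([-120,-40,40,120]*2)/1e3; x=np.array([38,52,66,80])/1e3; 
M0=np.c_[np.r_[x,x],y]
for s in(1,-1):
    M=np.c_[np.r_[s*x,-s*x],y];mc,pc=M.mean(0),P.mean(0)
    U,S,V=np.linalg.svd((M-mc).T@(P-pc));Rt=(U@np.diag([1,np.linalg.det(U@V)])@V).T
    t=pc-Rt@mc;e=P-(M@Rt.T+t);print(s,'t',t.round(4),'yaw',np.degrees(np.arctan2(Rt[1,0],Rt[0,0])).round(2),'rms',np.sqrt((e**2).sum(1).mean()).round(4))
    if s==-1:
        print((e*1000).round(1).tolist())
        for yy in(.12,.04,-.04,-.12):print(yy,(Rt@[0,yy]+t).round(4))
    print('pred axis deg', np.degrees(np.arctan2(*(Rt@[1,0])[::-1])).round(1))
```

```text
1 t [ 0.5316 -0.1847] yaw -175.38 rms 0.1222
pred axis deg -175.4
-1 t [ 0.5316 -0.1847] yaw -174.97 rms 0.0009
[[1.0, -0.3], [0.0, 0.0], [-0.1, 0.8], [-0.1, 0.3], [-0.0, -1.2], [-0.5, 1.1], [-0.1, 0.2], [-0.1, -1.0]]
0.12 [ 0.5421 -0.3043]
0.04 [ 0.5351 -0.2246]
-0.04 [ 0.5281 -0.1449]
-0.12 [ 0.5211 -0.0652]
pred axis deg -175.0
```

The rack fit has 0.9 mm rms. The seated axes lie at 5.0° from +x. The slots are at (.542,-.304), (.535,-.225), (.528,-.145) and (.521,-.065). I'll start with the longest roller.

```bash
python3 -m handwheel '{"linear":[[3.2,-3,0],[3.2,-3,0],[3.2,-3,0],[3.2,-3,0],[3.2,-3,0],[3.2,-3,0],[3.2,-3,0],[3.2,-3,0]],"turn":[[0,0,0.035],[0,0,0.035],[0,0,0.035],[0,0,0.035],[0,0,0.035],[0,0,0.035],[0,0,0.035],[0,0,0.035]],"fingers":[0.65,0.65,0.65,0.65,0.65,0.65,0.65,0.65]}' 40
python3 -m handwheel '{"linear":[[0,0,-3.5],[0,0,-3.5],[0,0,-3.5],[0,0,0],[0,0,0]],"turn":[[0,0,0],[0,0,0],[0,0,0],[0,0,0],[0,0,0]],"fingers":[0.65,0.65,0.65,0.65,0.65]}'
cat > st.py <<'E'
from h import *;from bench import get_state,cams
import sys
s=get_state();Rm=R.from_rotvec(s['tcp_rot']).as_matrix();y=Rm[:,1]
a=np.degrees(np.arctan2(-y[0],y[1]));a=(a+90)%180-90
print('t',round(s['t'],2),'tcp',s['tool_pos'].round(4),'axis',a.round(2),'tilt',np.round(Rm[:2,2],3),'F',s['ft_force'].round(1),'op',round(s['opening'],4),'gf',round(s['gripper_force'],1),'q7',round(s['joint_pos'][6],2))
if len(sys.argv)>3:
    g=[float(v) for v in sys.argv[1:]];print('move cm',((np.array(g[:2])-s['tool_pos'][:2])*100).round(2),'turn',np.radians(g[2]-a).round(3))
E
python3 st.py .448 .3815 -1
```

```text
t: 1.35
tool_pos: [0.4495, 0.3798, 0.2315]
tcp_rot: [0.031, 3.141, 0.001]
ft_force: [-0.0, 0.3, -0.2]
opening: 0.0553
gripper_force: 0.0
t: 1.98
tool_pos: [0.4493, 0.3815, 0.1275]
tcp_rot: [0.033, 3.14, 0.002]
ft_force: [-0.3, 0.4, -1.0]
opening: 0.0555
gripper_force: 0.0
t 1.98 tcp [0.4493 0.3815 0.1275] axis -1.19 tilt [0.001 0.001] F [-0.3  0.4 -1. ] op 0.0555 gf 0.0 q7 0.84
move cm [-0.13 -0.  ] turn 0.003
```

```bash
python3 -m handwheel '{"linear":[[-0.1,0,-3.5],[0,0,-3.5],[0,0,-3],[0,0,-1.2],[0,0,-1.0],[0,0,0],[0,0,0]],"turn":[[0,0,0],[0,0,0],[0,0,0],[0,0,0],[0,0,0],[0,0,0],[0,0,0]],"fingers":[0.65,0.65,0.65,0.65,0.65,0.65,0.65]}'
python3 -m handwheel '{"linear":[[0,0,0],[0,0,0],[0,0,0],[0,0,0],[0,0,0]],"turn":[[0,0,0],[0,0,0],[0,0,0],[0,0,0],[0,0,0]],"fingers":[0.2,0.2,0.2,0.2,0.2]}' 50
python3 st.py
```

```text
t: 2.85
tool_pos: [0.4484, 0.3815, 0.0055]
tcp_rot: [0.033, 3.14, 0.002]
ft_force: [-0.3, 1.0, -0.4]
opening: 0.0558
gripper_force: 0.0
t: 3.48
tool_pos: [0.4482, 0.3816, 0.0053]
tcp_rot: [0.033, 3.14, 0.002]
ft_force: [0.4, -0.8, 6.1]
opening: 0.0297
gripper_force: 49.6
t 3.48 tcp [0.4482 0.3816 0.0053] axis -1.19 tilt [0.001 0.001] F [ 0.4 -0.8  6.1] op 0.0297 gf 49.6 q7 0.86
```

```bash
python3 -m handwheel '{"linear":[[0,0,1],[0,0,2],[0,0,3],[0,0,3],[0,0,3.5],[0,0,0]],"turn":[[0,0,0],[0,0,0],[0,0,0],[0,0,0],[0,0,0],[0,0,0]],"fingers":[0.2,0.2,0.2,0.2,0.2,0.2]}'
python3 st.py .5421 -.3043 5
python3 - <<'E'
from h import *;from bench import cams
a=cams.get_image('wrist')['img'];b=cams.get_image('side')['img'][80:220,160:380]
cv2.imwrite('pics/w1.png',np.vstack([cv2.resize(a,(400,300)),cv2.resize(b,(400,255),interpolation=cv2.INTER_CUBIC)]))
E
```

```text
t: 4.22
tool_pos: [0.45, 0.3827, 0.1337]
tcp_rot: [0.033, 3.135, 0.01]
ft_force: [0.1, -0.5, -2.5]
opening: 0.03
gripper_force: 49.7
t 4.22 tcp [0.45   0.3827 0.1337] axis -1.21 tilt [0.006 0.006] F [ 0.1 -0.5 -2.5] op 0.03 gf 49.7 q7 0.84
move cm [  9.21 -68.7 ] turn 0.108
```

View pics/w1.png

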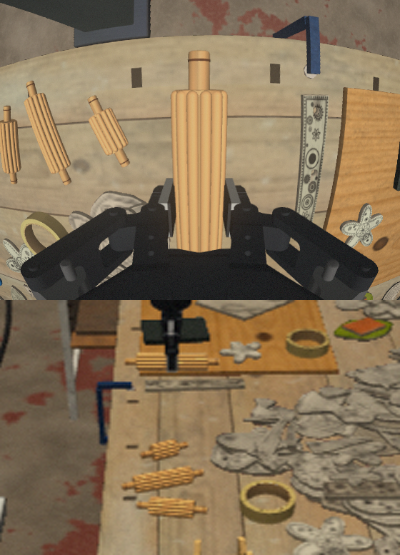

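The roller is held straight and level in the pads at 144 mm; the other three are undisturbed. I'll carry it to the wide end.

```bash
python3 -m handwheel '{"linear":[[0.57,-4.3,0],[0.57,-4.3,0],[0.57,-4.3,0],[0.57,-4.3,0],[0.57,-4.3,0],[0.57,-4.3,0],[0.57,-4.3,0],[0.57,-4.3,0]],"turn":[[0,0,0.007],[0,0,0.007],[0,0,0.007],[0,0,0.007],[0,0,0.007],[0,0,0.007],[0,0,0.007],[0,0,0.007]],"fingers":[0.2,0.2,0.2,0.2,0.2,0.2,0.2,0.2]}' >/dev/null
python3 -m handwheel '{"linear":[[0.57,-4.3,0],[0.57,-4.3,0],[0.57,-4.3,0],[0.57,-4.3,0],[0.57,-4.3,0],[0.57,-4.3,0],[0.57,-4.3,0],[0.57,-4.3,0]],"turn":[[0,0,0.007],[0,0,0.007],[0,0,0.007],[0,0,0.007],[0,0,0.007],[0,0,0.007],[0,0,0.007],[0,0,0.007]],"fingers":[0.2,0.2,0.2,0.2,0.2,0.2,0.2,0.2]}' 
python3 -m handwheel '{"linear":[[0,0,-2],[0,0,0],[0,0,0]],"turn":[[0,0,0],[0,0,0],[0,0,0]],"fingers":[0.2,0.2,0.2]}' >/dev/null
python3 st.py .5421 -.3043 5
```

```text
t: 6.32
tool_pos: [0.5373, -0.3076, 0.127]
tcp_rot: [0.144, -3.134, -0.003]
ft_force: [0.9, 0.2, -1.8]
opening: 0.0299
gripper_force: 49.7
t 6.7 tcp [ 0.5384 -0.3048  0.108 ] axis 5.36 tilt [-0.002  0.002] F [ 0.3 -0.1 -2. ] op 0.03 gf 49.8 q7 2.32
move cm [0.37 0.05] turn -0.006
```

```bash
python3 -m handwheel '{"linear":[[0.4,0,-2],[0,0,-2],[0,0,-1.5],[0,0,-1],[0,0,0]],"turn":[[0,0,-0.006],[0,0,0],[0,0,0],[0,0,0],[0,0,0]],"fingers":[0.2,0.2,0.2,0.2,0.2]}'
python3 - <<'E'
from h import *;from bench import cams
a=cams.get_image('wrist')['img'];b=cams.get_image('side')['img'][190:320,220:380]
cv2.imwrite('pics/w2.png',np.vstack([cv2.resize(a,(400,300)),cv2.resize(b,(360,290),interpolation=cv2.INTER_CUBIC).__class__ and cv2.copyMakeBorder(cv2.resize(b,(360,290),interpolation=cv2.INTER_CUBIC),0,0,0,40,cv2.BORDER_CONSTANT)]))
E
python3 st.py
```

```text
t: 7.32
tool_pos: [0.5421, -0.3045, 0.0428]
tcp_rot: [0.136, -3.136, -0.007]
ft_force: [-2.0, 3.8, -1.6]
opening: 0.0299
gripper_force: 49.9
t 7.42 tcp [ 0.5423 -0.3049  0.0434] axis 4.96 tilt [-0.002  0.003] F [-1.6  4.5 -2.2] op 0.0298 gf 49.9 q7 2.34
```

View pics/w2.png

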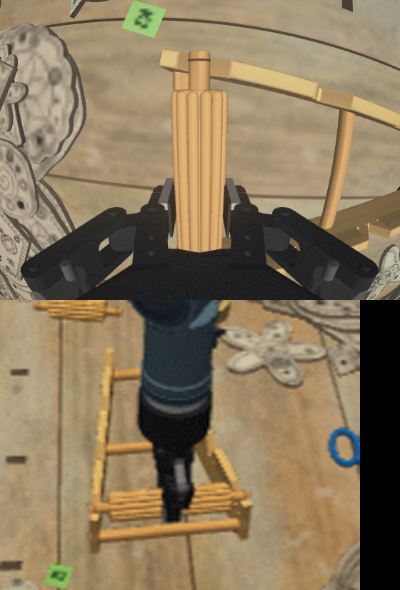

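The near spindle sits inside its notch, with a light sideways touch of about 4 N in y. I'll nudge +y, seat it, release and rise.

```bash
python3 -m handwheel '{"linear":[[0,0.2,-0.2],[0,0,-0.15],[0,0,0]],"turn":[[0,0,0],[0,0,0],[0,0,0]],"fingers":[0.2,0.2,0.2]}'; python3 st.py
python3 -m handwheel '{"linear":[[0,0,0],[0,0,0],[0,0,0],[0,0,2],[0,0,3],[0,0,4],[0,0,0]],"turn":[[0,0,0],[0,0,0],[0,0,0],[0,0,0],[0,0,0],[0,0,0],[0,0,0]],"fingers":[0.6,0.6,0.6,0.6,0.6,0.6,0.6]}'
python3 st.py .431 .275 23.4
```

```text
t: 7.8
tool_pos: [0.543, -0.3042, 0.0419]
tcp_rot: [-0.134, 3.139, 0.003]
ft_force: [-3.4, 5.8, 5.7]
opening: 0.0301
gripper_force: 50.7
t 7.8 tcp [ 0.543  -0.3042  0.0419] axis 4.88 tilt [0.    0.002] F [-3.4  5.8  5.7] op 0.0301 gf 50.7 q7 2.34
t: 8.68
tool_pos: [0.5461, -0.3078, 0.1366]
tcp_rot: [-0.132, 3.129, -0.008]
ft_force: [0.1, -0.0, -0.4]
opening: 0.0515
gripper_force: 0.0
t 8.68 tcp [ 0.5461 -0.3078  0.1366] axis 4.84 tilt [ 0.01  -0.005] F [ 0.1 -0.  -0.4] op 0.0515 gf 0.0 q7 2.3
move cm [-11.51  58.28] turn 0.324
```

```bash
python3 -m handwheel '{"linear":[[-0.95,4.08,0],[-0.95,4.08,0],[-0.95,4.08,0],[-0.95,4.08,0],[-0.95,4.08,0],[-0.95,4.08,0]],"turn":[[0,0,0.017],[0,0,0.017],[0,0,0.017],[0,0,0.017],[0,0,0.017],[0,0,0.017]],"fingers":[0.6,0.6,0.6,0.6,0.6,0.6]}' >/dev/null
python3 -m handwheel '{"linear":[[-0.95,4.08,0],[-0.95,4.08,0],[-0.95,4.08,0],[-0.95,4.08,0],[-0.95,4.08,0],[-0.95,4.08,0],[0,0,-2],[0,0,0]],"turn":[[0,0,0.017],[0,0,0.017],[0,0,0.017],[0,0,0.017],[0,0,0.017],[0,0,0.017],[0,0,0],[0,0,0]],"fingers":[0.6,0.6,0.6,0.6,0.6,0.6,0.6,0.6]}' >/dev/null
python3 st.py .429 .1803 16.5
```

```text
t 10.43 tcp [0.4272 0.1839 0.1097] axis 16.63 tilt [-0.003 -0.002] F [ 0.6 -1.2  0.6] op 0.0515 gf 0.0 q7 1.41
move cm [ 0.18 -0.36] turn -0.002
```

```bash
python3 -m handwheel '{"linear":[[0.2,-0.3,-2.5],[0,0,-2.5],[0,0,-2],[0,0,-1.5],[0,0,0],[0,0,0]],"turn":[[0,0,0],[0,0,0],[0,0,0],[0,0,0],[0,0,0],[0,0,0]],"fingers":[0.6,0.6,0.6,0.6,0.6,0.6]}' >/dev/null; python3 st.py .429 .1803 16.5
```

```text
t 11.18 tcp [0.4315 0.1815 0.0264] axis 16.54 tilt [0.001 0.   ] F [0.3 0.2 0.5] op 0.0514 gf 0.0 q7 1.46
move cm [-0.25 -0.12] turn -0.001
```

```bash
python3 -m handwheel '{"linear":[[-0.25,-0.1,-1.1],[0,0,-1.0],[0,0,0],[0,0,0],[0,0,0],[0,0,0],[0,0,0],[0,0,0]],"turn":[[0,0,0],[0,0,0],[0,0,0],[0,0,0],[0,0,0],[0,0,0],[0,0,0],[0,0,0]],"fingers":[0.6,0.6,0.6,0.6,0.2,0.2,0.2,0.2]}' 50; python3 st.py
python3 -m handwheel '{"linear":[[0,0,1],[0,0,2],[0,0,3],[0,0,3],[0,0,3.5],[0,0,0]],"turn":[[0,0,0],[0,0,0],[0,0,0],[0,0,0],[0,0,0],[0,0,0]],"fingers":[0.2,0.2,0.2,0.2,0.2,0.2]}' >/dev/null
python3 st.py .5351 -.2246 5
```

```text
t: 12.18
tool_pos: [0.4286, 0.1808, 0.0052]
tcp_rot: [-0.453, 3.108, 0.001]
ft_force: [-0.1, -0.1, 5.9]
opening: 0.0297
gripper_force: 49.5
t 12.18 tcp [0.4286 0.1808 0.0052] axis 16.57 tilt [0.001 0.001] F [-0.1 -0.1  5.9] op 0.0297 gf 49.5 q7 1.47
t 12.93 tcp [0.4303 0.1812 0.1323] axis 16.56 tilt [0.005 0.003] F [ 0.5  0.7 -2.1] op 0.0297 gf 49.8 q7 1.41
move cm [ 10.48 -40.58] turn -0.202
```

```bash
python3 -m handwheel '{"linear":[[1.04,-4.05,0],[1.04,-4.05,0],[1.04,-4.05,0],[1.04,-4.05,0],[1.04,-4.05,0]],"turn":[[0,0,-0.02],[0,0,-0.02],[0,0,-0.02],[0,0,-0.02],[0,0,-0.02]],"fingers":[0.2,0.2,0.2,0.2,0.2]}' >/dev/null
python3 -m handwheel '{"linear":[[1.04,-4.05,0],[1.04,-4.05,0],[1.04,-4.05,0],[1.04,-4.05,0],[1.04,-4.05,0],[0,0,-2],[0,0,0],[0,0,0]],"turn":[[0,0,-0.02],[0,0,-0.02],[0,0,-0.02],[0,0,-0.02],[0,0,-0.02],[0,0,0],[0,0,0],[0,0,0]],"fingers":[0.2,0.2,0.2,0.2,0.2,0.2,0.2,0.2]}' >/dev/null
python3 st.py .5351 -.2236 5
python3 - <<'E'
from h import *;from bench import cams
a=cams.get_image('wrist')['img'];b=cams.get_image('side')['img'][190:320,220:380]
cv2.imwrite('pics/w3.png',np.vstack([cv2.resize(a,(400,300)),cv2.resize(b,(400,290),interpolation=cv2.INTER_CUBIC)]))
E
```

```text
t 14.55 tcp [ 0.5315 -0.2226  0.1086] axis 5.24 tilt [-0.003  0.001] F [-0.4  0.1 -2.1] op 0.0299 gf 49.9 q7 2.18
move cm [ 0.36 -0.1 ] turn -0.004
```

View pics/w3.png

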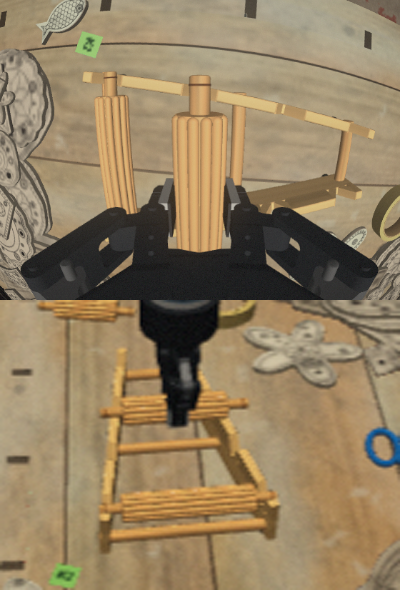

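The longest roller is seated in both notches and the second is lined up above its own pair. Lowering.

```bash
python3 -m handwheel '{"linear":[[0.35,-0.1,-2],[0,0,-2],[0,0,-1.5],[0,0,-1],[0,0,0]],"turn":[[0,0,-0.004],[0,0,0],[0,0,0],[0,0,0],[0,0,0]],"fingers":[0.2,0.2,0.2,0.2,0.2]}' >/dev/null;python3 st.py .5351 -.2236 5
```

```text
t 15.28 tcp [ 0.535  -0.2248  0.0435] axis 4.92 tilt [-0.002  0.001] F [-1.1  0.8 -1.7] op 0.03 gf 49.9 q7 2.22
move cm [0.01 0.12] turn 0.001
```

```bash
python3 -m handwheel '{"linear":[[0,0.1,-0.2],[0,0,-0.15],[0,0,0]],"turn":[[0,0,0],[0,0,0],[0,0,0]],"fingers":[0.2,0.2,0.2]}' >/dev/null; python3 st.py
python3 -m handwheel '{"linear":[[0,0,0],[0,0,0],[0,0,0],[0,0,2],[0,0,3],[0,0,4],[0,0,0]],"turn":[[0,0,0],[0,0,0],[0,0,0],[0,0,0],[0,0,0],[0,0,0],[0,0,0]],"fingers":[0.55,0.55,0.55,0.55,0.55,0.55,0.55]}' >/dev/null
python3 st.py .4447 .0978 -9.1
```

```text
t 15.65 tcp [ 0.5365 -0.2241  0.0419] axis 4.91 tilt [0.001 0.   ] F [-0.3  3.3  0.2] op 0.0299 gf 50.1 q7 2.22
t 16.52 tcp [ 0.5392 -0.2265  0.1366] axis 4.85 tilt [ 0.01  -0.003] F [-0.5 -0.5 -0.1] op 0.047 gf 0.0 q7 2.16
move cm [-9.45 32.43] turn -0.243
```

```bash
python3 -m handwheel '{"linear":[[-1.15,4.02,0],[-1.15,4.02,0],[-1.15,4.02,0],[-1.15,4.02,0],[-1.15,4.02,0],[-1.15,4.02,0],[-1.15,4.02,0],[-1.15,4.02,0]],"turn":[[0,0,-0.03],[0,0,-0.03],[0,0,-0.03],[0,0,-0.03],[0,0,-0.03],[0,0,-0.03],[0,0,-0.03],[0,0,-0.03]],"fingers":[0.6,0.6,0.6,0.6,0.6,0.6,0.6,0.6]}' >/dev/null
python3 -m handwheel '{"linear":[[0,0,-3],[0,0,-3],[0,0,-2],[0,0,0],[0,0,0]],"turn":[[0,0,0],[0,0,0],[0,0,0],[0,0,0],[0,0,0]],"fingers":[0.6,0.6,0.6,0.6,0.6]}' >/dev/null
python3 st.py .4447 .0978 -9.1
```

```text
t 18.15 tcp [0.4443 0.097  0.0519] axis -8.88 tilt [0.001 0.   ] F [0.1 0.3 1. ] op 0.0512 gf 0.0 q7 1.24
move cm [0.04 0.08] turn -0.004
```

```bash
python3 -m handwheel '{"linear":[[0.05,0.1,-2],[0,0,-1.6],[0,0,-1.05],[0,0,0]],"turn":[[0,0,0],[0,0,0],[0,0,0],[0,0,0]],"fingers":[0.6,0.6,0.6,0.6]}' >/dev/null; python3 st.py
python3 -m handwheel '{"linear":[[0,0,0],[0,0,0],[0,0,0],[0,0,0]],"turn":[[0,0,0],[0,0,0],[0,0,0],[0,0,0]],"fingers":[0.2,0.2,0.2,0.2]}' 50 >/dev/null; python3 st.py
python3 -m handwheel '{"linear":[[0,0,1],[0,0,2],[0,0,3],[0,0,3],[0,0,3.5],[0,0,0]],"turn":[[0,0,0],[0,0,0],[0,0,0],[0,0,0],[0,0,0],[0,0,0]],"fingers":[0.2,0.2,0.2,0.2,0.2,0.2]}' >/dev/null
python3 st.py .5281 -.1439 5
```

```text
t 18.65 tcp [0.4436 0.0977 0.0042] axis -8.88 tilt [-0.002 -0.001] F [0.4 0.1 0.2] op 0.0513 gf 0.0 q7 1.29
t 19.15 tcp [0.4449 0.0982 0.0053] axis -8.87 tilt [0.001 0.001] F [1.  0.5 4.2] op 0.0298 gf 49.6 q7 1.29
t 19.9 tcp [0.4463 0.0987 0.1324] axis -8.87 tilt [0.006 0.003] F [ 0.2  0.9 -0.7] op 0.0298 gf 49.7 q7 1.17
move cm [  8.18 -24.26] turn 0.242
```

```bash
python3 -m handwheel '{"linear":[[1.39,-4.03,0],[1.39,-4.03,0],[1.39,-4.03,0],[1.39,-4.03,0],[1.39,-4.03,0],[1.39,-4.03,0],[0,0,0],[0,0,-2]],"turn":[[0,0,0.04],[0,0,0.04],[0,0,0.04],[0,0,0.04],[0,0,0.04],[0,0,0.04],[0,0,0],[0,0,0]],"fingers":[0.2,0.2,0.2,0.2,0.2,0.2,0.2,0.2]}' >/dev/null
python3 -m handwheel '{"linear":[[0,0,-2],[0,0,0],[0,0,0]],"turn":[[0,0,0],[0,0,0],[0,0,0]],"fingers":[0.2,0.2,0.2]}' >/dev/null
python3 st.py .5281 -.1439 5
python3 - <<'E'
from h import *;from bench import cams
a=cams.get_image('wrist')['img'];b=cams.get_image('side')['img'][190:320,220:380]
cv2.imwrite('pics/w4.png',np.vstack([cv2.resize(a,(400,300)),cv2.resize(b,(400,290),interpolation=cv2.INTER_CUBIC)]))
E
```

```text
t 21.27 tcp [ 0.5274 -0.1432  0.0896] axis 4.92 tilt [-0.001  0.   ] F [-0.1  0.4 -1.5] op 0.03 gf 49.8 q7 2.05
move cm [ 0.07 -0.07] turn 0.001
```

View pics/w4.png

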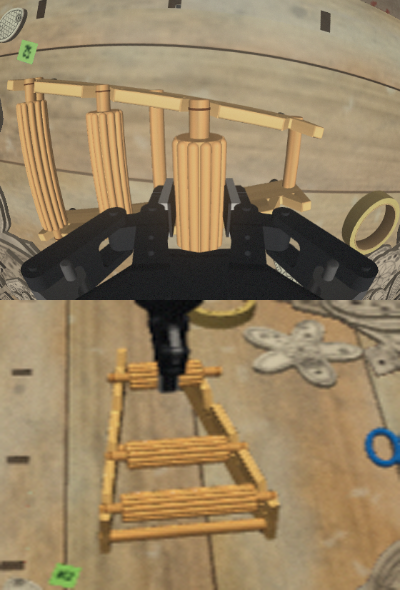

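Longest and second are both seated, and the third is poised above its notches. Lowering it.

```bash
python3 -m handwheel '{"linear":[[0.05,-0.1,-2],[0,0,-1.5],[0,0,-1],[0,0,0]],"turn":[[0,0,0],[0,0,0],[0,0,0],[0,0,0]],"fingers":[0.2,0.2,0.2,0.2]}' >/dev/null;python3 st.py .5281 -.1439 5
python3 -m handwheel '{"linear":[[0,0,-0.2],[0,0,-0.2],[0,0,0]],"turn":[[0,0,0],[0,0,0],[0,0,0]],"fingers":[0.2,0.2,0.2]}' >/dev/null; python3 st.py
```

```text
t 21.88 tcp [ 0.5269 -0.1445  0.0433] axis 4.88 tilt [-0.003  0.   ] F [ 0.6  0.5 -1.3] op 0.0295 gf 49.8 q7 2.09
move cm [0.12 0.06] turn 0.002
t 22.25 tcp [ 0.5289 -0.144   0.0412] axis 4.92 tilt [0.001 0.001] F [-0.4  1.7 -0.1] op 0.0297 gf 50.1 q7 2.09
```

```bash
python3 -m handwheel '{"linear":[[0,0,0],[0,0,0],[0,0,0],[0,0,2],[0,0,3],[0,0,4],[0,0,0]],"turn":[[0,0,0],[0,0,0],[0,0,0],[0,0,0],[0,0,0],[0,0,0],[0,0,0]],"fingers":[0.55,0.55,0.55,0.55,0.55,0.55,0.55]}' >/dev/null
python3 st.py
python3 -m handwheel '{"linear":[[-0.98,4.19,0],[-0.98,4.19,0],[-0.98,4.19,0],[-0.98,4.19,0],[-0.98,4.19,0]],"turn":[[0,0,0.032],[0,0,0.032],[0,0,0.032],[0,0,0.032],[0,0,0.032]],"fingers":[0.6,0.6,0.6,0.6,0.6]}' >/dev/null
python3 -m handwheel '{"linear":[[-0.98,4.19,0],[-0.98,4.19,0],[-0.98,4.19,0],[-0.98,4.19,0],[-0.98,4.19,0],[0,0,-4],[0,0,-4],[0,0,0]],"turn":[[0,0,0.032],[0,0,0.032],[0,0,0.032],[0,0,0.032],[0,0,0.032],[0,0,0],[0,0,0],[0,0,0]],"fingers":[0.6,0.6,0.6,0.6,0.6,0.6,0.6,0.6]}' >/dev/null
python3 -m handwheel '{"linear":[[0,0,0]],"turn":[[0,0,0]],"fingers":[0.6]}' >/dev/null
python3 st.py .431 .275 23.4
python3 - <<'E'
from h import *;from bench import cams
a=cams.get_image('wrist')['img'];c=cams.get_image('top');b=c['img'][150:250,110:430]
o,_=blobs(c,.05,(300,160,425,250),30);[print(x[0].round(4),np.round(x[1:],3)) for x in o]
cv2.imwrite('pics/w5.png',np.vstack([cv2.resize(a,(448,336)),cv2.resize(b,(448,140))]))
E
```

```text
t 23.12 tcp [ 0.5318 -0.146   0.1357] axis 4.85 tilt [ 0.01  -0.001] F [ 1.  -0.8 -0.3] op 0.0473 gf 0.0 q7 2.02
t 24.88 tcp [0.4309 0.2743 0.0517] axis 23.18 tilt [0.001 0.001] F [ 0.1 -0.2  0.2] op 0.0513 gf 0.0 q7 1.41
move cm [0.01 0.07] turn 0.004
[ 0.5321 -0.1823] [-8.5007e+01  2.8700e-01  1.7700e-01  3.5280e+03]
```

View pics/w5.png

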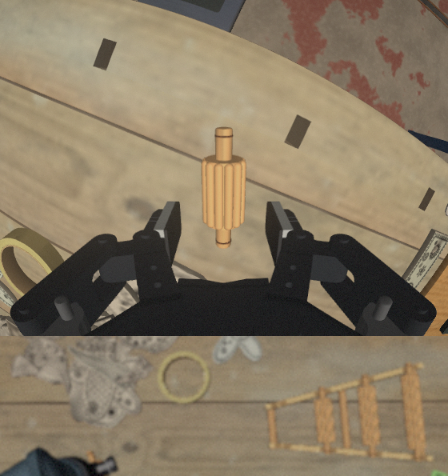

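The shortest roller is centred between the open fingers, and three rollers are seated in the rack. Grasping now.

```bash
python3 -m handwheel '{"linear":[[0,0.05,-2],[0,0,-1.6],[0,0,-1.05],[0,0,0]],"turn":[[0,0,0.004],[0,0,0],[0,0,0],[0,0,0]],"fingers":[0.6,0.6,0.6,0.6]}' >/dev/null; python3 st.py
python3 -m handwheel '{"linear":[[0,0,0],[0,0,0],[0,0,0],[0,0,0]],"turn":[[0,0,0],[0,0,0],[0,0,0],[0,0,0]],"fingers":[0.2,0.2,0.2,0.2]}' 50 >/dev/null; python3 st.py
python3 -m handwheel '{"linear":[[0,0,1],[0,0,2],[0,0,3],[0,0,3],[0,0,3.5],[0,0,0]],"turn":[[0,0,0],[0,0,0],[0,0,0],[0,0,0],[0,0,0],[0,0,0]],"fingers":[0.2,0.2,0.2,0.2,0.2,0.2]}' >/dev/null
python3 st.py .5211 -.0644 5
```

```text
t 25.48 tcp [0.4296 0.2742 0.0036] axis 23.44 tilt [-0.001 -0.001] F [-0.4 -0.   0.5] op 0.0513 gf 0.0 q7 1.44
t 25.98 tcp [0.4307 0.2752 0.0049] axis 23.45 tilt [0.001 0.001] F [0.  0.1 4.1] op 0.0298 gf 49.5 q7 1.44
t 26.73 tcp [0.4322 0.2759 0.1323] axis 23.43 tilt [0.005 0.004] F [ 0.6 -0.3 -1.8] op 0.0297 gf 49.5 q7 1.39
move cm [  8.89 -34.03] turn -0.322
```

```bash
python3 -m handwheel '{"linear":[[1.13,-4.24,0],[1.13,-4.24,0],[1.13,-4.24,0],[1.13,-4.24,0],[1.13,-4.24,0],[1.13,-4.24,0],[1.13,-4.24,0],[1.13,-4.24,0]],"turn":[[0,0,-0.04],[0,0,-0.04],[0,0,-0.04],[0,0,-0.04],[0,0,-0.04],[0,0,-0.04],[0,0,-0.04],[0,0,-0.04]],"fingers":[0.2,0.2,0.2,0.2,0.2,0.2,0.2,0.2]}' >/dev/null
python3 -m handwheel '{"linear":[[0,0,0],[0,0,-2],[0,0,-2],[0,0,0],[0,0,0]],"turn":[[0,0,0],[0,0,0],[0,0,0],[0,0,0],[0,0,0]],"fingers":[0.2,0.2,0.2,0.2,0.2]}' >/dev/null
python3 st.py .5211 -.0644 5
python3 - <<'E'
from h import *;from bench import cams
a=cams.get_image('wrist')['img'];b=cams.get_image('side')['img'][190:320,220:380]
cv2.imwrite('pics/w6.png',np.vstack([cv2.resize(a,(400,300)),cv2.resize(b,(400,290),interpolation=cv2.INTER_CUBIC)]))
E
```

```text
t 28.35 tcp [ 0.5203 -0.0639  0.0892] axis 5.17 tilt [-0.001  0.   ] F [-0.2 -0.  -1.6] op 0.0299 gf 49.7 q7 1.88
move cm [ 0.08 -0.05] turn -0.003
```

View pics/w6.png

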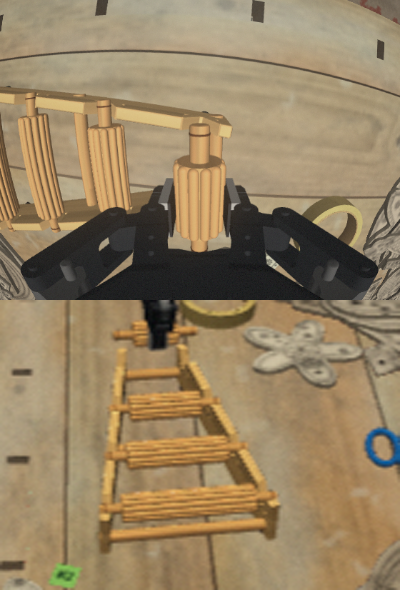

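Three rollers are seated and the shortest is above the narrow end. Lowering and releasing it.

```bash
python3 -m handwheel '{"linear":[[0.1,-0.05,-2],[0,0,-1.5],[0,0,-1],[0,0,0]],"turn":[[0,0,0],[0,0,0],[0,0,0],[0,0,0]],"fingers":[0.2,0.2,0.2,0.2]}' >/dev/null;python3 st.py .5211 -.0644 5
python3 -m handwheel '{"linear":[[0,0,-0.2],[0,0,-0.2],[0,0,0]],"turn":[[0,0,0],[0,0,0],[0,0,0]],"fingers":[0.2,0.2,0.2]}' >/dev/null; python3 st.py
```

```text
t 28.95 tcp [ 0.5208 -0.0649  0.0435] axis 5.11 tilt [-0.002 -0.   ] F [-0.9  1.1 -1.1] op 0.0297 gf 49.7 q7 1.93
move cm [0.03 0.05] turn -0.002
t 29.32 tcp [ 0.5223 -0.0642  0.0407] axis 5.15 tilt [0.001 0.001] F [-0.1  0.4  0.5] op 0.0299 gf 49.9 q7 1.93
```

```bash
python3 -m handwheel '{"linear":[[0,0,0],[0,0,0],[0,0,0],[0,0,2],[0,0,3],[0,0,4],[0,0,2],[0,0,0]],"turn":[[0,0,0],[0,0,0],[0,0,0],[0,0,0],[0,0,0],[0,0,0],[0,0,0],[0,0,0]],"fingers":[0.55,0.55,0.55,0.55,0.55,0.55,0.55,0.55]}' >/dev/null
python3 -m handwheel '{"linear":[[-1,4.2,0],[-1,4.2,0],[-1,4.2,0],[-1,4.2,0],[-1,4.2,0],[-1,4.2,0],[-1,4.2,0],[-1,4.2,0]],"turn":[[0,0,0],[0,0,0],[0,0,0],[0,0,0],[0,0,0],[0,0,0],[0,0,0],[0,0,0]],"fingers":[0.55,0.55,0.55,0.55,0.55,0.55,0.55,0.55]}' >/dev/null
python3 -m handwheel '{"linear":[[0,0,0],[0,0,0],[0,0,0],[0,0,0]],"turn":[[0,0,0],[0,0,0],[0,0,0],[0,0,0]],"fingers":[0.55,0.55,0.55,0.55]}' >/dev/null
python3 st.py
python3 - <<'E'
from h import *;from bench import cams
t=cams.get_image('top')['img'][110:260,190:450];b=cams.get_image('side')['img'][170:320,210:400]
cv2.imwrite('pics/fin.png',np.hstack([cv2.resize(t,(420,242),interpolation=cv2.INTER_CUBIC).copy() if 0 else cv2.copyMakeBorder(cv2.resize(t,(420,242),interpolation=cv2.INTER_CUBIC),0,58,0,0,cv2.BORDER_CONSTANT),cv2.resize(b,(380,300),interpolation=cv2.INTER_CUBIC)]))
E
```

```text
t 31.82 tcp [0.442  0.2695 0.15  ] axis 4.97 tilt [-0.    -0.001] F [-0.1  0.2 -0. ] op 0.047 gf 0.0 q7 1.09
```

View pics/fin.png

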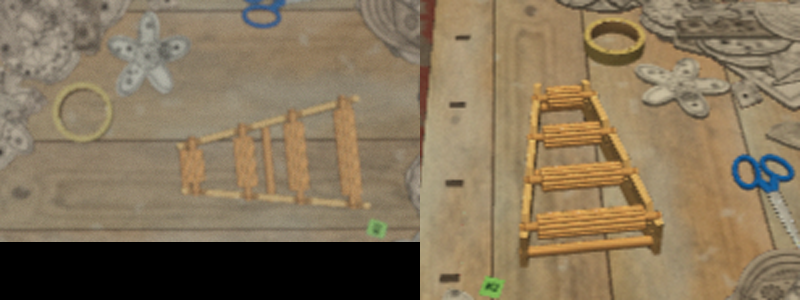

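Both views show all four rollers seated in their notches in order of length. The star and tape have not moved, and the arm is clear. Handing in.

```bash
python3 -c "from bench import manip;print(manip.close_job())"
```

```text
the job is handed in; nothing more can be done
None
```

All four rollers are seated in the rack, longest at the wide end to shortest at the narrow end, all released, with the plaques and tape left alone; I handed the job in at about 32 s on the robot's clock, and no verdict came back.

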